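# Close, pin and hold a hinged wax-mould frame

### The job

Get the hinged wax-mould frame ready for injecting: swing its open front half fully shut against the back half, then take the long locking pin out of the wooden stand and push it down through the aligned holes of the lugs until its knob sits on the top lug. Finally let go of the pin, pinch the two halves together between the fingers and finish like that, still holding the frame firmly squeezed shut. Leave the short pin standing in its place, and do not disturb the pliers and the white-lidded pot near by.

Things in the scene. Friction and masses are not known exactly. Their poses are not given: they have to be found in the camera images.
- mould: steel base plate of the frame, fixed to the bench, 56 x 112 x 6 mm. Origin on the bench top under the parting plane, mid-length; y runs along the frame to the hinge, z up, x from the front half to the back half. Shut frame: two aluminium blocks, each 18 mm thick (x -18 to 0 and 0 to 18 mm), 60 mm long (y -30 to 30 mm), tops 54 mm above the bench; a 5 mm sprue cone on top
- back_half: the fixed aluminium half of the frame (18 x 60 x 48 mm); origin and axes those of the mould body. It carries two lugs (z 10 to 20 mm and 38 to 50 mm) with vertical 12 mm holes at y = -42 mm
- front_half: the swinging aluminium half (18 x 60 x 46 mm, z 8 to 54 mm); when shut its origin and axes coincide with those of the mould body, and it turns about the hinge. It carries one lug (z 23 to 35 mm) with a vertical 12 mm hole, which comes between the two lugs of the back half when shut
- swing (a joint): opening angle of the front half, rad: 0 shut (hard stop), starts 0.35 to 0.7, at most 1.0. A stiff friction hinge (0.12 N m): it stays where it is left. Opening moves its free end towards the mould's -x (about towards the robot)
- swing_hinge (a point): on the upright hinge axis, 40 mm along +y from the mould's origin, 30 mm above the bench
- front_face (a point): point on the flat outer face of the front half (the face to push), 30 mm above the bench; 55 mm from the hinge measured along the block; its -x axis points out of the face
- pin_hole (a point): centre of the mouth of the pin hole, in the top face of the top lug, 50 mm above the bench; axes those of the mould. The holes go straight down, 12 mm wide, with 1.5 mm chamfers
- long_pin_knob (a point): the long steel pin, standing upright in the stand: the grip point inside its knob (knob 16 mm thick, 30 mm tall; this point is 22 mm above the knob's underside, 8 mm below its top). z axis up along the pin
- long_pin_shoulder (a point): centre of the underside of the long pin's knob, where the shank begins; the shank is 10 mm thick and 42 mm long with a 6 mm taper at its tip
- long_pin_tip (a point): lower tip of the long pin, 42 mm below the shoulder. In the stand the tip is 5 mm above the bench: the shank sits 25 mm deep in the hole and 17 mm of it shows above the stand
- short_pin_knob (a point): the short pin, like the long one but with a 22 mm shank; its knob rests on the stand's top, so it stands lower. Same grip point, 22 mm above the knob's underside. Leave it where it is
- pin_stand: wooden block 100 x 36 x 30 mm, fixed to the bench, with two holes 32 mm either side of its centre along its x axis, one pin in each (which is which changes). Origin under its centre
- pliers: half-round pliers, 47 x 80 x 12 mm, lying between frame and stand; bystander
- white_pot: small round pot with a white lid, 45 x 45 x 25 mm, beyond the stand; bystander

How it is judged:
By the outcome, as a careful person would: the job done as asked, in the order asked, and still so for the second after the job is handed in, while the arm keeps its last pose, push and grip.
It also fails if it takes over 61 s, if anything falls off the work surface, if the arm or the gripper's body presses on something with over 40 N, if the wrist force passes 120 N, or if a joint passes its speed limit or range.

### The arm

A 7-joint arm with a two-finger parallel gripper is mounted at the origin on a cart in front of the work surface, level with it; the furniture and walls round the work are solid. World frame = base frame: x ahead of the robot, y to its left, z up, the work surface at z = 0. Lengths are in m, angles in rad, forces in N, time in s.
With the tool pointing down it reaches from about 0.35 to 0.9 m from the base axis. Payload 8.1 kg.
Tool frame: the origin (TCP) lies at the centre of the arm's flange, where the gripper is bolted on; the fingertips stand 178 mm ahead of it and the grasp point (between the pads) lies 159 mm ahead of it; z points along the fingers, y is the direction in which the jaws open and shut (so a half turn about z gives the same grasp; the last joint's range is limited). The gripper opens to 92 mm and grips with 3 to 60 N. Pads are 19 mm wide; open, the fingers measure 130 mm over their backs; the gripper's body (75 mm by 190 mm) begins 47 mm behind the grasp point.
Start: joints at [1.046, 0.434, 0.025, 1.573, -0.012, 1.134, -0.075], TCP at [0.256, -0.57, 0.405] pointing down, gripper open.
Joint ranges: [-2.62, 2.62], [-0.44, 2.09], [-1.27, 1.32], [0.08, 2.57], [-1.32, 4.46], [0.12, 2], [-2.74, 2.74]. Speed limits (rad/s): [2.22, 2.22, 3.01, 3.01, 3.14, 3.14, 3.14].

### API

Orientations are given as a rotation vector (axis times angle).
In Python, from cell import arm, get_image, camera_model gives the robot as it stands. The module is installed in compiled form; this text tells all that it offers.
- The arm moves only by the shell command python3 -m pendant 'ROWS' [FORCE]. ROWS is JSON, a list that holds one entry, the list of rows, each a list of 7 numbers: the shift along the tool's x, y, z in mm, then the turn, a rotation vector about the tool's x, y, z in rad, then the closure, from -1 (fully open) to 1 (shut). In form: [[[x, y, z, rx, ry, rz, hand], ...]]. A call has 1 to 20 rows; each row is the pose to reach, as a shift and turn from the pose commanded when the call began, along the tool's axes at that moment; what a row does not reach only later rows make up. A row lasts 1/8 s, in which the tool goes at most 62.5 mm and 10.7 degrees, less where a joint would pass 70% of its speed; a pose out of reach is approached as far as the arm can. A call with a gripper value outside its range is refused whole. The fingers move at their own pace and stop on an object; FORCE is the grip in N (left out, the last holds). Time passes only in rows, so rows that repeat a pose let the fingers close. It gives the time, the measured TCP pose, the force and the opening at its end, in the units of the state.
- arm.observe(): the state, without advancing time (a new reading comes with each control period).
- get_image(name): name is "scene" or "top" or "wrist"; returns the picture (400x640x3 uint8, red, green, blue); there is no depth.
- camera_model(name): a dict with "fx", "fy", "cx", "cy" (pixels), "position" and "orientation" of the camera in the world; the wrist camera has in their place "T_tool_cam" (4x4, takes a point from camera to tool coordinates, whose origin is the TCP and whose axes are the flange's). Camera axes: x right, y down, z forward; pixel columns grow to the right and rows downward; lengths in m; the calibration is good to about 2 mm. The wrist camera is an equidistant fisheye: a pixel r from the principal point sees the ray r / f radians off the axis. A picture is of the moment at which its call begins: read the wrist's pose just before it. camera_model takes no time and is no camera call.
- arm.sign_off(): hands the job in, once; it reports no verdict.
The state is a dict: "clock": time; "joints": joint angles; "dq": joint speeds; "joint_efforts": joint torques, N m; "position": TCP position; "ee_rot": TCP orientation; "force": force on the tool from outside, world axes, zero at the start; "ft_torque": the same for the moment, N m; "width": opening from 0.0 (shut) to 1.0 (fully open).
Only numpy, scipy, OpenCV 4.12 (cv2) and the standard library are available. Lean on these libraries where they do the work, as an engineer would, in place of code of your own. Each camera call takes 0.05 s, during which the arm holds its last target.

## Working session

There is one attempt and no reset: what is moved stays moved. The work goes in short steps, Python scripts to look and compute and a shell command to move; the robot and the scene stay as the last step left them, time stands still between calls to the robot, and variables do not carry over. Pictures are saved under pics/ and viewed, and the job is handed in when it is done.

```bash
mkdir -p pics
cat > h.py <<'E'
import numpy as np,cv2
from scipy.spatial.transform import Rotation as R
from cell import arm,get_image,camera_model
E
python3 - <<'E'
from h import *
s=arm.observe();print(s)
for n in("scene","top","wrist"):
    print(n,camera_model(n))
    cv2.imwrite(f"pics/{n}0.png",get_image(n)[:,:,::-1])
E
```

```text
{'clock': 0.0, 'joints': array([ 1.04639078,  0.43524379,  0.02495741,  1.57411605, -0.01158177,
        1.13398236, -0.07508836]), 'dq': array([ 0.00147449,  0.00110644, -0.00148847, -0.00034639,  0.00158958,
        0.00125952,  0.00148675]), 'joint_efforts': array([-1.67506430e-03, -6.67842793e+01,  9.84719731e-01, -3.14457929e+01,
       -6.04147674e-02,  4.28659644e-02,  2.25358858e-04]), 'position': array([ 0.25575937, -0.57001706,  0.40392431]), 'ee_rot': array([-3.07049873e+00, -6.57293411e-01,  7.64189112e-04]), 'force': array([-0.04913892, -0.68976509, -0.123125  ]), 'ft_torque': array([-0.04903006, -0.00292951, -0.0552    ]), 'width': 0.998648242696661}
scene {'fx': 439.9968440190124, 'fy': 439.9968440190124, 'cx': 319.34566885518717, 'cy': 194.39253098930425, 'position': array([-0.04058905,  0.78679444,  0.52889672]), 'orientation': array([-0.93373196,  2.23233119, -1.26485816])}
top {'fx': 418.49280477133124, 'fy': 418.49280477133124, 'cx': 326.775793042102, 'cy': 200.62215690054168, 'position': array([0.37032169, 0.24355863, 0.89912684]), 'orientation': array([-2.15040259,  2.06906996, -0.22402529])}
wrist {'fx': 309.70691628693146, 'fy': 309.70691628693146, 'cx': 314.9518754561151, 'cy': 195.28753807638105, 'T_tool_cam': array([[-2.20571665e-04, -9.64851798e-01, -2.62794519e-01,
         7.00943184e-02],
       [ 9.99999573e-01, -4.48785877e-04,  8.08389344e-04,
        -2.34371885e-06],
       [-8.97914381e-04, -2.62794228e-01,  9.64851485e-01,
         1.95762929e-02],
       [ 0.00000000e+00,  0.00000000e+00,  0.00000000e+00,
         1.00000000e+00]])}
```

View pics/scene0.png

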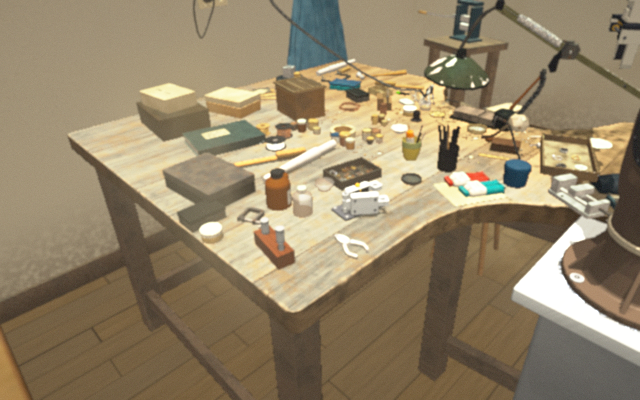

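View pics/top0.png

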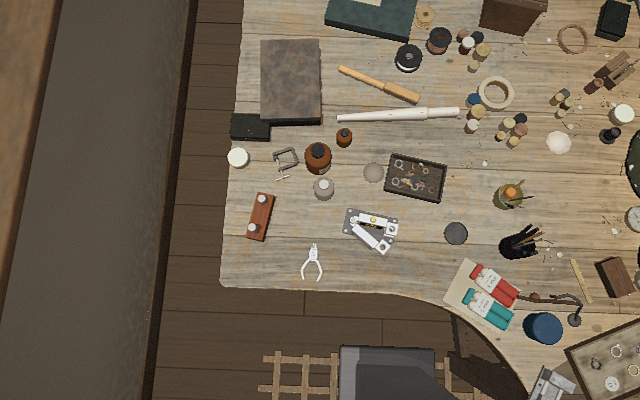

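Run:
```python
import cv2
a=cv2.imread("pics/top0.png")
cv2.imwrite("pics/top0a.png",cv2.resize(a[60:260,380:640],None,fx=3,fy=3,interpolation=cv2.INTER_CUBIC)[:600,:800])
```

```text
(no output)
```

The top view shows the mould at about (370,230), with its front half open. The stand is at (260,216), the pliers at (312,262) and the white pot at (238,157). I'll enlarge both areas.

Run:
```python
import cv2
a=cv2.imread("pics/top0.png")
cv2.imwrite("pics/top0b.png",cv2.resize(a[195:265,325:415],None,fx=8,fy=8,interpolation=cv2.INTER_CUBIC))
cv2.imwrite("pics/top0c.png",cv2.resize(a[180:250,235:295],None,fx=8,fy=8,interpolation=cv2.INTER_CUBIC))
a=cv2.imread("pics/scene0.png")
cv2.imwrite("pics/scene0b.png",cv2.resize(a[170:270,240:400],None,fx=5,fy=5,interpolation=cv2.INTER_CUBIC))
```

```text
(no output)
```

View pics/top0b.png

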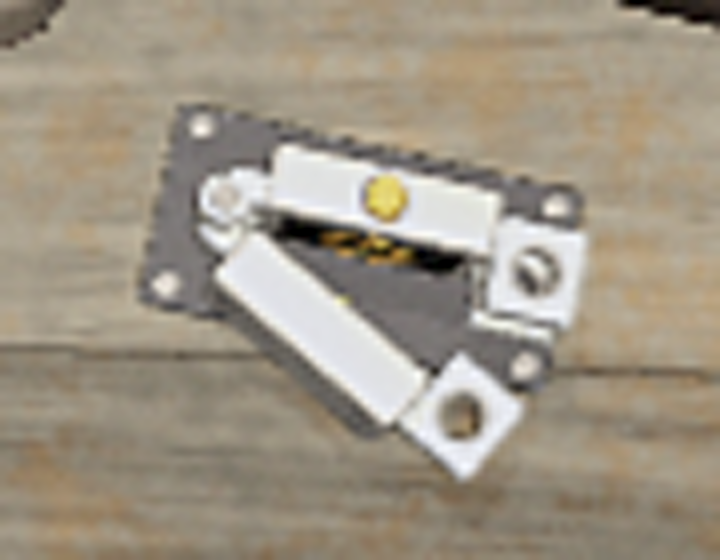

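View pics/top0c.png

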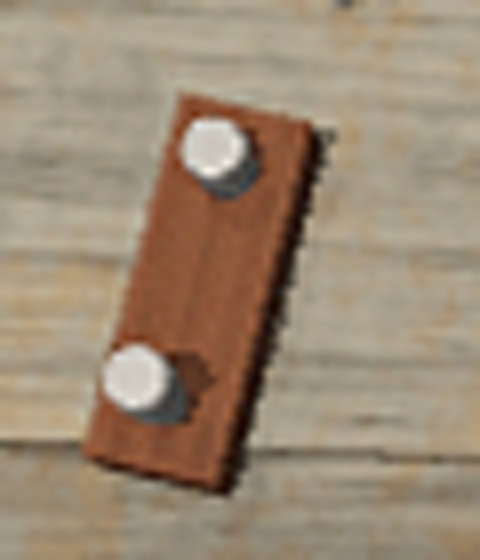

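View pics/scene0b.png

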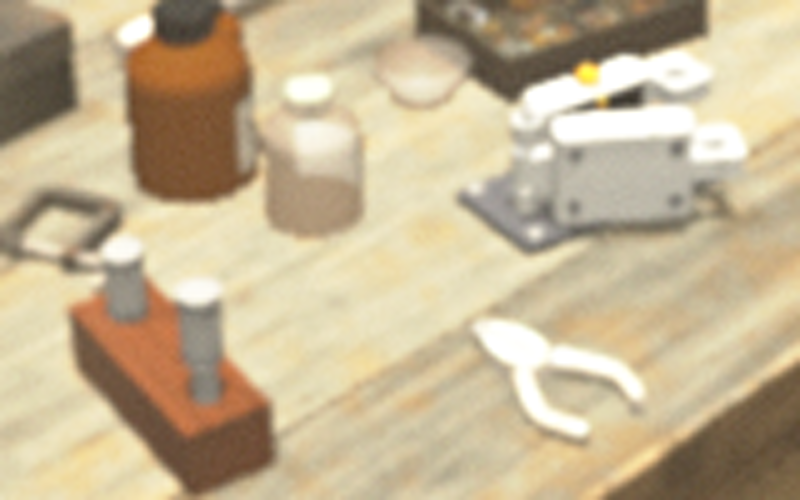

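The near pin shows its shank, so it is the long one. Crop pixels to use: pin hole (537,270), plate corners (183,103), (583,190) and (140,300), front lug hole (463,413), long knob top (137,378), short knob top (214,148).

```bash
cat >> h.py <<'E'
def ray(n,u,v,s=None):
    m=camera_model(n)
    x,y=(u-m['cx'])/m['fx'],(v-m['cy'])/m['fy']
    if n=='wrist':
        r=np.hypot(x,y); d=np.array([np.sin(r)*x/r,np.sin(r)*y/r,np.cos(r)])
        T=m['T_tool_cam'];s=s or arm.observe();Rt=R.from_rotvec(s['ee_rot'])
        return Rt.apply(T[:3,3])+s['position'],Rt.apply(T[:3,:3]@d)
    return np.array(m['position']),R.from_rotvec(m['orientation']).apply([x,y,1.])
def at(n,u,v,z,s=None):
    p,d=ray(n,u,v,s);return p+d*(z-p[2])/d[2]
E
python3 - <<'E'
from h import *
np.set_printoptions(precision=4,suppress=True)
f=lambda u,v,z,o,k=8:at('top',o[0]+(u+.5)/k-.5,o[1]+(v+.5)/k-.5,z)
B=(325,195);C=(235,180)
P={'hole':f(537,270,.05,B),'c1':f(183,103,.006,B),'c2':f(583,190,.006,B),'c3':f(140,300,.006,B),
'b1':f(275,145,.054,B),'b2':f(503,195,.054,B),'b3':f(490,250,.054,B),'fh':f(463,413,.035,B),'f1':f(217,278,.054,B),'f2':f(388,424,.054,B),
'sprue':f(385,197,.056,B),'hingetop':f(228,195,.054,B),
'long':f(137,378,.077,C),'short':f(214,148,.06,C),
's1':f(180,93,.03,C),'s2':f(312,125,.03,C),'s3':f(85,455,.03,C),'s4':f(222,490,.03,C)}
for k,v in P.items():print(k,v)
d=lambda a,b:print(a,b,np.linalg.norm(P[a]-P[b]),np.degrees(np.arctan2(*(P[b]-P[a])[1::-1])))
d('c1','c2');d('c1','c3');d('b1','b2');d('f1','f2');d('long','short');d('s1','s2');d('s1','s3');d('s2','s4')
# scene camera check of knobs : crop s=5 origin 240,170
g=lambda u,v,z:at('scene',240+(u+.5)/5-.5,170+(v+.5)/5-.5,z)
print('scene long',g(197,290,.077),'short',g(124,245,.06),'fronthole',g(718,143,.035),'hole',g(682,72,.05))
E
```

```text
hole [0.4996 0.1118 0.05  ]
c1 [0.5484 0.2015 0.006 ]
c2 [0.5286 0.0926 0.006 ]
c3 [0.4941 0.2115 0.006 ]
b1 [0.5288 0.1798 0.054 ]
b2 [0.518  0.1212 0.054 ]
b3 [0.5037 0.1244 0.054 ]
fh [0.4639 0.1284 0.035 ]
f1 [0.4938 0.1938 0.054 ]
f2 [0.4584 0.1498 0.054 ]
sprue [0.516  0.1516 0.056 ]
hingetop [0.5153 0.1916 0.054 ]
long [0.4878 0.3933 0.077 ]
short [0.5504 0.3812 0.06  ]
s1 [0.5714 0.3962 0.03  ]
s2 [0.5641 0.3605 0.03  ]
s3 [0.4738 0.4139 0.03  ]
s4 [0.466  0.3776 0.03  ]
c1 c2 0.11062248129781296 -100.29470343521224
c1 c3 0.05527170346941352 169.5276125673138
b1 b2 0.059590104287389346 -100.37977183819478
f1 f2 0.056543899309380044 -128.80971555632934
long short 0.06598889153162234 -10.957875612053531
s1 s2 0.03646061437826264 -101.64555421776541
s1 s3 0.09925627377702362 169.76241874586643
s2 s4 0.09953349933308978 170.12474392066235
scene long [0.4902 0.3927 0.077 ] short [0.5543 0.3782 0.06  ] fronthole [0.4636 0.1259 0.035 ] hole [0.4988 0.1089 0.05  ]
```

View pics/wrist0.png

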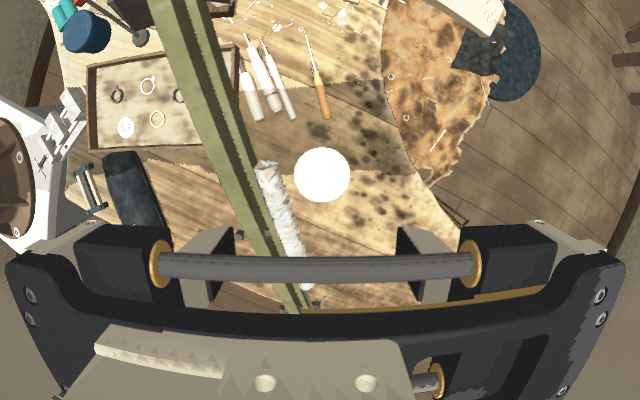

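Run:
```python
from h import *
np.set_printoptions(precision=4,suppress=True)
a=cv2.imread("pics/top0.png")
cv2.imwrite("pics/top0d.png",cv2.resize(a[140:260,300:460],None,fx=5,fy=5,interpolation=cv2.INTER_CUBIC))
for u,v in((384,192),(441,202),(632,160),(445,160)):print(at('top',u,v,.03))
O=np.array([.5057,.1537]);b=np.radians(-10.35);x=np.array([np.cos(b),np.sin(b)]);y=np.array([-x[1],x[0]])
for q in(384,190),(441,200):
    d=at('top',*q,.02)[:2]-O;print('tray mould frame',d@x,d@y)
s=arm.observe();print(R.from_rotvec(s['ee_rot']).as_matrix())
```

```text
[0.5802 0.1255 0.03  ]
[0.5631 0.0042 0.03  ]
[ 0.6729 -0.4134  0.03  ]
[ 0.6569 -0.0063  0.03  ]
tray mould frame 0.08537747229154687 -0.014373199799308161
tray mould frame 0.09039468771644268 -0.13832876958480947
[[ 0.9124  0.4093 -0.0006]
 [ 0.4093 -0.9124  0.001 ]
 [-0.0001 -0.0011 -1.    ]]
```

View pics/top0d.png

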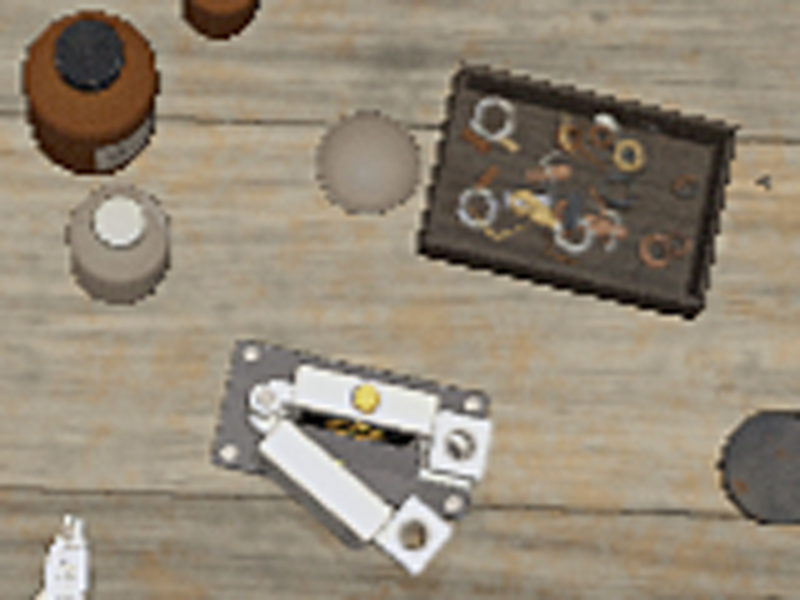

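The wrist view shows a green lamp beam running from (190,0) to (300,300) under the gripper. I'll triangulate it against the scene picture before moving.

Run:
```python
from h import *
np.set_printoptions(precision=3,suppress=True)
a=cv2.imread("pics/scene0.png")
cv2.imwrite("pics/scene0c.png",cv2.resize(a[0:200,400:640],None,fx=3,fy=3,interpolation=cv2.INTER_CUBIC))
p,d1=ray('scene',505,8);_,d2=ray('scene',625,78);n=np.cross(d1,d2)
for q in((190,10),(200,60),(215,120),(235,170),(260,230),(285,285)):
    o,d=ray('wrist',*q);t=n@(p-o)/(n@d);print(q,o+t*d)
```

```text
(190, 10) [ 0.34  -0.477  0.266]
(200, 60) [ 0.322 -0.486  0.256]
(215, 120) [ 0.299 -0.499  0.242]
(235, 170) [ 0.276 -0.515  0.228]
(260, 230) [ 0.24  -0.539  0.205]
(285, 285) [ 0.191 -0.573  0.174]
```

View pics/scene0c.png

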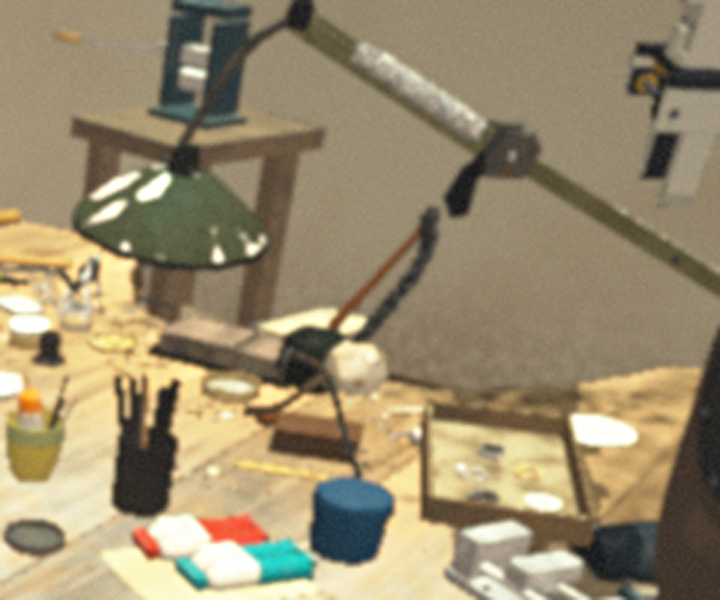

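Run:
```python
from h import *
np.set_printoptions(precision=3,suppress=True)
p,d1=ray('scene',505,8);_,d2=ray('scene',625,78);n=np.cross(d1,d2)
P=[]
for q in((190,10),(200,60),(215,120),(235,170),(260,230),(285,285)):
    o,d=ray('wrist',*q);t=n@(p-o)/(n@d);P.append(o+t*d)
P=np.array(P);c=P.mean(0);u=np.linalg.svd(P-c)[2][0];print('res',np.linalg.norm(np.cross(P-c,u),axis=1))
for q in((500,3),(572,48),(640,87),(460,70)):
    _,d=ray('scene',*q);A=np.c_[u,-d];s=np.linalg.lstsq(A,p-c,rcond=None)[0];print(q,c+u*s[0])
    if q[0]==460:
        for k in(.5,.7,.9):pass
# lamp head: top px ~ (632,165) edge, scene (460,75)
o,d=ray('top',640,165);_,e=ray('scene',461,72);s=np.linalg.lstsq(np.c_[d,-e],p-o,rcond=None)[0];print('lamp',o+d*s[0],p+e*s[1])
o,d=ray('top',628,165);_,e=ray('scene',425,74);s=np.linalg.lstsq(np.c_[d,-e],p-o,rcond=None)[0];print('lamp left edge',o+d*s[0],p+e*s[1])
```

```text
res [0.002 0.    0.002 0.001 0.    0.001]
(500, 3) [ 0.511 -0.363  0.371]
(572, 48) [ 0.349 -0.469  0.272]
(640, 87) [ 0.197 -0.568  0.179]
(460, 70) [ 0.506 -0.366  0.369]
lamp [ 0.606 -0.301  0.196] [ 0.567 -0.324  0.201]
lamp left edge [ 0.603 -0.274  0.204] [ 0.634 -0.252  0.198]
```

The beam runs from (.20,-.57,.18) up to (.51,-.36,.37), right beside the start pose. So I'll lift 200 mm first, then cross its low end.

```bash
python3 -m pendant '[[[0,0,-40,0,0,0,-1],[0,0,-90,0,0,0,-1],[0,0,-140,0,0,0,-1],[0,0,-190,0,0,0,-1],[0,0,-220,0,0,0,-1],[0,0,-220,0,0,0,-1],[25,-30,-220,0,0,0,-1],[55,-70,-220,0,0,0,-1],[90,-113,-220,0,0,0,-1],[125,-157,-220,0,0,0,-1],[160,-201,-220,0,0,0,-1],[195,-245,-220,0,0,0,-1],[220,-280,-220,0,0,0,-1],[237,-299,-200,0,0,0,-1],[237,-299,-200,0,0,0,-1]]]' 30
```

```text
clock: 2.02
position: [0.3497, -0.1986, 0.6027]
ee_rot: [-3.069, -0.663, 0.004]
force: [-0.6, -1.0, -0.6]
width: 1.002
```

```bash
python3 -m pendant '[[[20,-18,10,0,0,-0.06,-1],[50,-44,30,0,0,-0.16,-1],[85,-75,60,0,0,-0.27,-1],[120,-106,95,0,0,-0.39,-1],[155,-137,130,0,0,-0.51,-1],[190,-168,170,0,0,-0.63,-1],[225,-199,210,0,0,-0.75,-1],[255,-226,250,0,0,-0.86,-1],[275,-243,285,0,0,-0.94,-1],[280,-248,300,0,0,-0.965,-1],[280,-248,300,0,0,-0.965,-1],[280,-248,300,0,0,-0.965,-1]]]' 30
python3 - <<'E'
from h import *
s=arm.observe();print(s['position'],s['ee_rot'],s['joints'],R.from_rotvec(s['ee_rot']).as_matrix())
cv2.imwrite("pics/w1.png",get_image('wrist')[:,:,::-1])
cv2.imwrite("pics/t1.png",get_image('top')[:,:,::-1])
E
```

```text
clock: 3.52
position: [0.5039, 0.1395, 0.3057]
ee_rot: [2.418, 2.004, 0.001]
force: [0.4, 0.4, 0.4]
width: 0.998
[0.50389639 0.13952809 0.30574511] [2.41756017e+00 2.00449836e+00 1.14038689e-03] [ 0.07676876  0.45224074 -0.59974806  1.90332234  0.32625179  0.88260454
 -0.8723397 ] [[ 1.85202931e-01  9.82699477e-01  1.26950582e-03]
 [ 9.82700286e-01 -1.85202575e-01 -3.93282403e-04]
 [-1.51362666e-04  1.32038078e-03 -9.99999117e-01]]
```

View pics/w1.png

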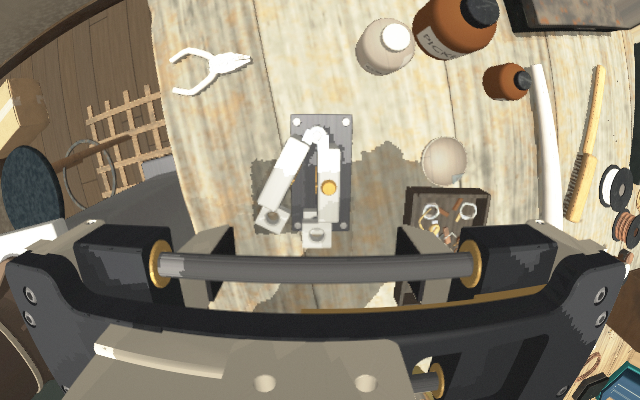

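Run:
```python
import cv2
a=cv2.imread("pics/w1.png")
cv2.imwrite("pics/w1a.png",cv2.resize(a[105:255,235:375],None,fx=4,fy=4,interpolation=cv2.INTER_CUBIC))
```

```text
(no output)
```

View pics/w1a.png

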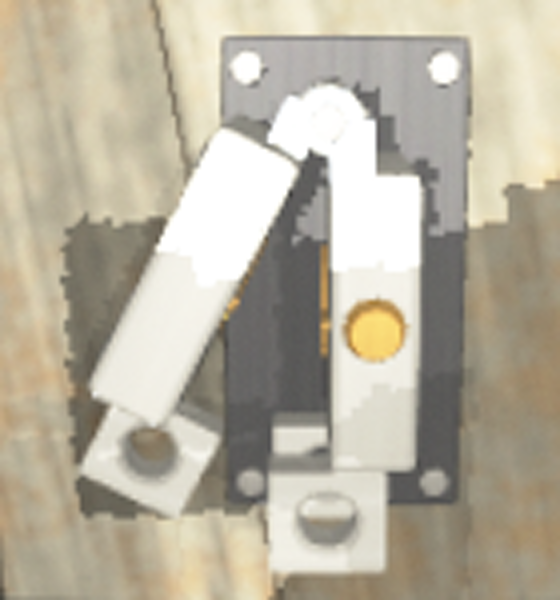

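Run:
```python
from h import *
np.set_printoptions(precision=4,suppress=True)
s=arm.observe()
f=lambda u,v,z:at('wrist',235+(u+.5)/4-.5,105+(v+.5)/4-.5,z,s)[:2]
b=np.radians(-10.35);X=np.array([np.cos(b),np.sin(b)]);Y=np.array([-X[1],X[0]]);O=np.array([.5057,.1537])
for n,q in dict(hole=(327,519,.05),hinge=(328,117,.054),b1=(422,173,.054),b2=(416,470,.054),b3=(332,468,.054),b0=(330,270,.054),c1=(222,38,.006),c2=(468,38,.006),c3=(228,500,.006),c4=(458,500,.006),fh=(150,447,.035),f1=(222,127,.054),f2=(93,388,.054)).items():
    p=f(*q);print(n,p,'mould',(p-O)@X,(p-O)@Y)
p=f(422,173,.054)-f(416,470,.054);print('yaw',np.degrees(np.arctan2(p[1],p[0]))-90)
p=f(222,38,.006)-f(228,500,.006);print('yaw',np.degrees(np.arctan2(p[1],p[0]))-90)
p=f(328,117,.054)-f(327,519,.05);print('yaw',np.degrees(np.arctan2(p[1],p[0]))-90)
p=f(222,127,.054)-f(93,388,.054);print('yawf',np.degrees(np.arctan2(p[1],p[0]))-90)
```

```text
hole [0.5002 0.1122] mould 0.002062896488091139 -0.04179997396529918
hinge [0.5155 0.1928] mould 0.0026005826320515974 0.04024602201006193
b1 [0.531  0.1792] mould 0.020273432629436105 0.029623967393277526
b2 [0.5199 0.1209] mould 0.01990188380605233 -0.029703495124016495
b3 [0.5035 0.1245] mould 0.0030883043455124377 -0.029124502664964445
b0 [0.5105 0.164 ] mould 0.0028430635583323377 0.01100972375100036
c1 [0.4952 0.2117] mould -0.020730104182732172 0.05518186729382247
c2 [0.5496 0.2017] mould 0.03452143368393092 0.055051026278479825
c3 [0.4744 0.1036] mould -0.0218049542244774 -0.05491692243226028
c4 [0.5295 0.0931] mould 0.0342683055858392 -0.05536224529316083
fh [0.4647 0.1295] mould -0.03602601230264624 -0.031152645352847563
f1 [0.4956 0.1947] mould -0.017269055723117155 0.038570945814195595
f2 [0.4601 0.1496] mould -0.044102870797663105 -0.012229162627326744
yaw -10.708820354868806
yaw -10.909337798047005
yaw -10.725480916060036
yawf -38.19407043116387
```

```bash
python3 -m pendant '[[[10,-5,10,0,0,0,-1],[20,-10.5,30,0,0,0,-1],[20,-10.5,50,0,0,0,-1],[20,-10.5,65,0,0,0,-1],[20,-10.5,65,0,0,0,-1],[20,-10.5,65,0,0,0,-1]]]' 25
python3 - <<'E'
from h import *
s=arm.observe();print(s['position'],s['ee_rot'])
a=get_image('wrist');cv2.imwrite("pics/w2.png",a[:,:,::-1])
E
```

```text
clock: 4.38
position: [0.4972, 0.1622, 0.2402]
ee_rot: [2.416, 2.008, 0.001]
force: [-1.4, -0.2, 0.1]
width: 0.995
[0.49720144 0.16221585 0.24019283] [2.41625085e+00 2.00750298e+00 1.01702320e-03]
```

View pics/w2.png

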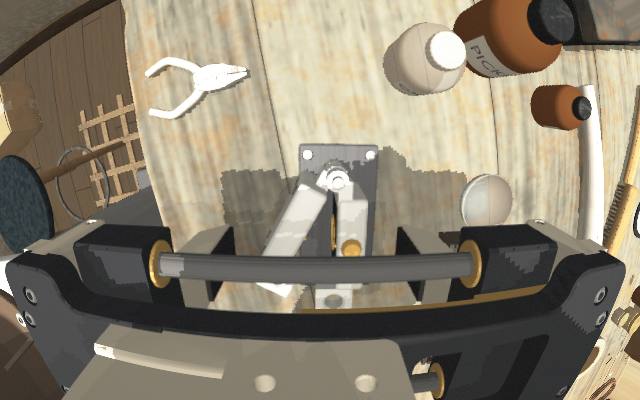

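```bash
python3 -m pendant '[[[0,0,12,0,0,0,-1],[0,0,27,0,0,0,-1],[0,0,37,0,0,0,-1],[0,0,37,0,0,0,-0.8],[0,2,37,0,0,0,-0.6],[0,4,37,0,0,0,-0.4],[0,7,37,0,0,0,-0.2],[0,10,37,0,0,0,-0.1],[0,12,37,0,0,0,0],[0,12,37,0,0,0,0],[0,12,37,0,0,0,0]]]' 25
python3 - <<'E'
from h import *
s=arm.observe();print(s['position'],s['force'],s['width']*92)
a=get_image('wrist');cv2.imwrite("pics/w3.png",a[:,:,::-1])
E
```

```text
clock: 5.8
position: [0.5085, 0.1596, 0.2025]
ee_rot: [-2.416, -2.008, 0.002]
force: [-4.3, -1.2, -0.8]
width: 0.499
[0.50845753 0.1595603  0.2025078 ] [-4.33854703 -1.2331349  -0.79238803] 45.8913438931627
```

View pics/w3.png

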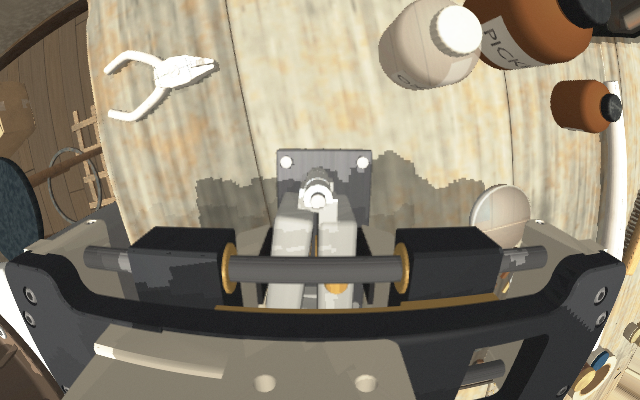

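The front half is nearly shut between the fingers. Next is the full close.

```bash
python3 -m pendant '[[[0,0,0,0,0,0,0.12],[0,0,0,0,0,0,0.3],[0,0,0,0,0,0,0.5],[0,0,0,0,0,0,0.5],[0,0,0,0,0,0,0.5]]]' 35
python3 - <<'E'
from h import *
s=arm.observe();print(s['position'],s['force'],s['width']*92)
E
```

```text
clock: 6.48
position: [0.5093, 0.1593, 0.2027]
ee_rot: [2.416, 2.006, 0.0]
force: [2.7, -5.0, -7.1]
width: 0.388
[0.50930623 0.15933728 0.20265667] [ 2.67015991 -4.96607683 -7.1218796 ] 35.650555406693115
```

```bash
python3 -m pendant '[[[0,0,0,0,0,0,0],[0,0,0,0,0,0,-0.3],[0,0,0,0,0,0,-0.3],[-3,0,-30,0,0,0,-0.3],[-10,0,-75,0,0,0,-0.3],[-17,0,-100,0,0,0,-0.3],[-17,0,-100,0,0,0,-0.3],[-17,0,-100,0,0,0,-0.3]]]'
python3 - <<'E'
from h import *
s=arm.observe();print(s['position'],s['force'],s['width']*92)
a=get_image('wrist')[:,:,::-1];cv2.imwrite("pics/w4.png",cv2.resize(a[105:255,235:375],None,fx=4,fy=4,interpolation=cv2.INTER_CUBIC))
E
```

```text
clock: 7.48
position: [0.5055, 0.1432, 0.3022]
ee_rot: [-2.416, -2.008, 0.0]
force: [-0.0, -0.4, -0.1]
width: 0.649
[0.50548045 0.14317603 0.30224886] [-0.01228915 -0.41275848 -0.12853742] 59.74092711459056
```

View pics/w4.png

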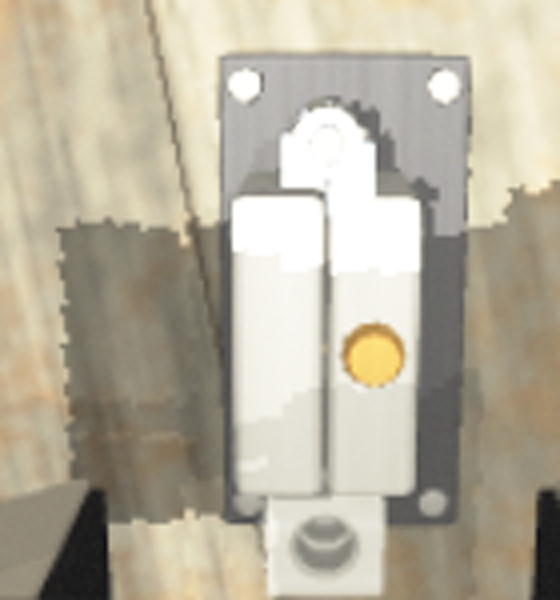

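The frame is shut and the lug holes line up at crop (325,543). Next I'll move near the long pin to measure it.

```bash
python3 - <<'E'
from h import *
s=arm.observe();print(at('wrist',235+325.5/4-.5,105+543.5/4-.5,.05,s))
E
python3 -m pendant '[[[20,-6,-5,0,0,0,-0.3],[60,-18,-10,0,0,0,-0.3],[105,-31,-10,0,0,0,-0.3],[150,-44,-10,0,0,0,-0.3],[190,-56,-10,0,0,0,-0.3],[212,-62.5,-10,0,0,0,-0.2],[212,-62.5,0,0,0,0,-0.2],[212,-62.5,0,0,0,0,-0.2],[212,-62.5,0,0,0,0,-0.2]]]'
python3 - <<'E'
from h import *
s=arm.observe();print(s['position'],s['ee_rot'],s['joints'],s['width']*92)
a=get_image('wrist')[:,:,::-1];cv2.imwrite("pics/w5.png",a);cv2.imwrite("pics/w5a.png",cv2.resize(a[105:255,235:395],None,fx=4,fy=4,interpolation=cv2.INTER_CUBIC))
E
```

```text
[0.49981002 0.11232471 0.05      ]
clock: 8.65
position: [0.4834, 0.3618, 0.3023]
ee_rot: [2.417, 2.006, -0.002]
force: [-1.4, 0.1, 0.3]
width: 0.598
[0.48340323 0.3618497  0.30232778] [ 2.41718857e+00  2.00564916e+00 -1.69704316e-03] [-0.3300121   0.57522721 -0.59164164  1.70740608  0.37574994  0.97570459
 -1.24696809] 55.05551313127701
```

View pics/w5.png

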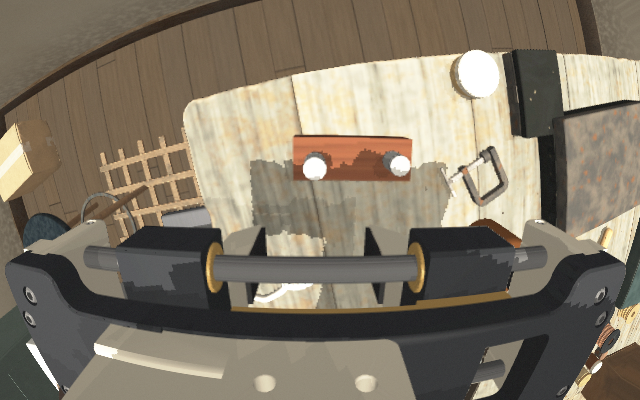

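View pics/w5a.png

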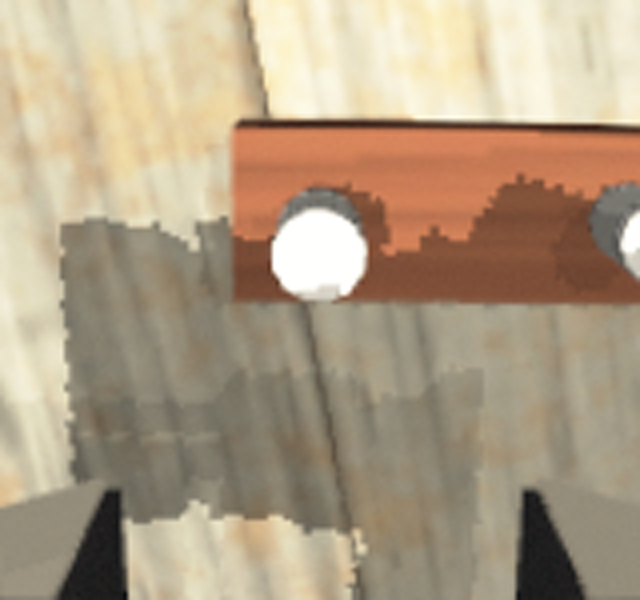

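The long knob's top is at crop (319,254), and the short knob's is near full-image (399,165).

Run:
```python
from h import *
np.set_printoptions(precision=4,suppress=True)
s=arm.observe()
p=at('wrist',235+319.5/4-.5,105+254.5/4-.5,.077,s);q=at('wrist',399,165,.06,s);print(p,q,np.linalg.norm((p-q)[:2]),s['position'])
Rt=R.from_rotvec(s['ee_rot']);t=p.copy();t[2]=.074+.159
print('tool shift mm',1e3*Rt.inv().apply(t-s['position']))
```

```text
[0.4889 0.3944 0.077 ] [0.551  0.3825 0.06  ] 0.06320858192775783 [0.4835 0.362  0.3026]
tool shift mm [32.9161 -0.6438 69.6036]
```

```bash
python3 -m pendant '[[[10,0,0,0,0,0,0.1],[25,-0.5,5,0,0,0,0.13],[33,-0.5,20,0,0,0,0.13],[33,-0.5,40,0,0,0,0.13],[33,-0.5,57,0,0,0,0.13],[33,-0.5,69,0,0,0,0.13],[33,-0.5,69,0,0,0,0.13],[33,-0.5,69,0,0,0,0.3],[33,-0.5,69,0,0,0,0.6],[33,-0.5,69,0,0,0,0.9],[33,-0.5,69,0,0,0,0.9],[33,-0.5,69,0,0,0,0.9]]]' 30
python3 - <<'E'
from h import *
s=arm.observe();print(s['position'],s['force'],s['width']*92)
cv2.imwrite("pics/w6.png",get_image('wrist')[:,:,::-1])
a=get_image('scene')[:,:,::-1];cv2.imwrite("pics/s6.png",cv2.resize(a[120:280,200:400],None,fx=4,fy=4,interpolation=cv2.INTER_CUBIC)[:600])
E
```

```text
clock: 10.2
position: [0.4888, 0.3957, 0.2341]
ee_rot: [2.416, 2.008, 0.001]
force: [-0.3, 0.1, 2.6]
width: 0.168
[0.4887688  0.39566943 0.23413484] [-0.33274445  0.14903572  2.59418769] 15.41872553702761
```

View pics/s6.png

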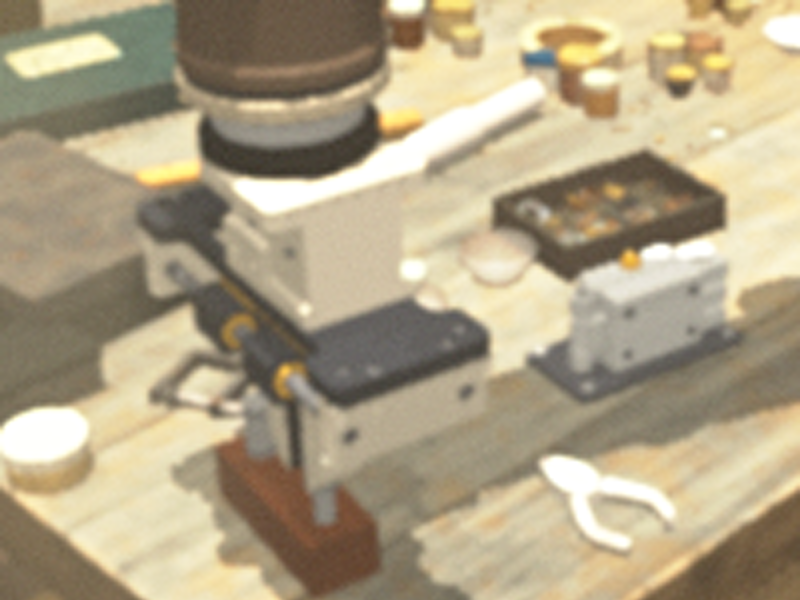

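View pics/w6.png

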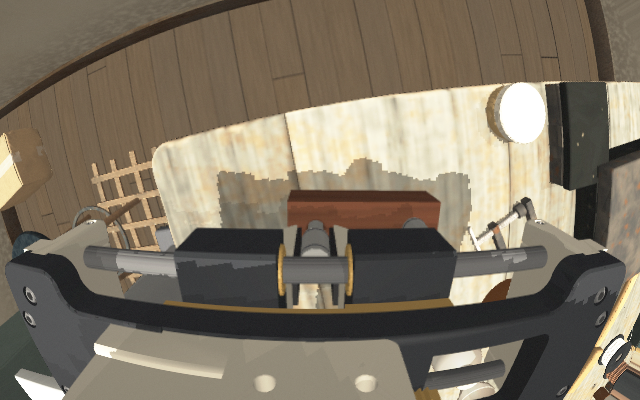

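The long pin is gripped at a width of 15.4 mm, with the stand and short pin undisturbed. I'll lift straight up, then carry it over.

```bash
python3 -m pendant '[[[0,0,-8,0,0,0,0.9],[0,0,-25,0,0,0,0.9],[0,0,-45,0,0,0,0.9],[0,0,-70,0,0,0,0.9],[0,0,-95,0,0,0,0.9],[0,0,-100,0,0,0,0.9],[-20,4.5,-100,0,0,0,0.9],[-55,12.5,-100,0,0,0,0.9],[-95,21.5,-100,0,0,0,0.9],[-135,30.6,-100,0,0,0,0.9],[-175,39.6,-100,0,0,0,0.9],[-215,48.7,-100,0,0,0,0.9],[-250,56.6,-100,0,0,0,0.9],[-270,61,-95,0,0,0,0.9],[-275.4,62.4,-80,0,0,0,0.9],[-275.4,62.4,-65,0,0,0,0.9],[-275.4,62.4,-60,0,0,0,0.9],[-275.4,62.4,-60,0,0,0,0.9],[-275.4,62.4,-60,0,0,0,0.9]]]' 45
python3 - <<'E'
from h import *
s=arm.observe();print(s['position'],s['ee_rot'],s['force'],s['width']*92)
cv2.imwrite("pics/w7.png",get_image('wrist')[:,:,::-1])
a=get_image('scene')[:,:,::-1];cv2.imwrite("pics/s7.png",cv2.resize(a[120:230,300:420],None,fx=5,fy=5,interpolation=cv2.INTER_CUBIC))
a=get_image('top')[:,:,::-1];cv2.imwrite("pics/t7.png",a)
E
```

```text
clock: 12.68
position: [0.4996, 0.1141, 0.294]
ee_rot: [-2.415, -2.009, -0.001]
force: [0.3, 0.9, -0.7]
width: 0.16
[0.49960639 0.11414154 0.29396   ] [-2.41506198e+00 -2.00918132e+00 -8.92257862e-04] [ 0.29287653  0.88614442 -0.66002071] 14.726112917654525
```

View pics/s7.png

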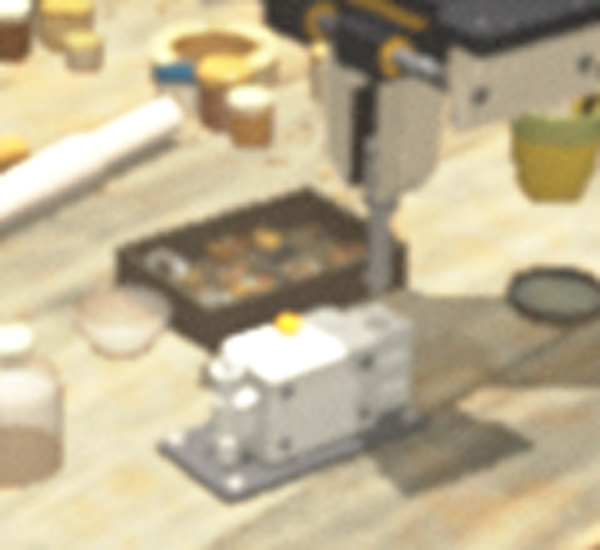

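View pics/w7.png

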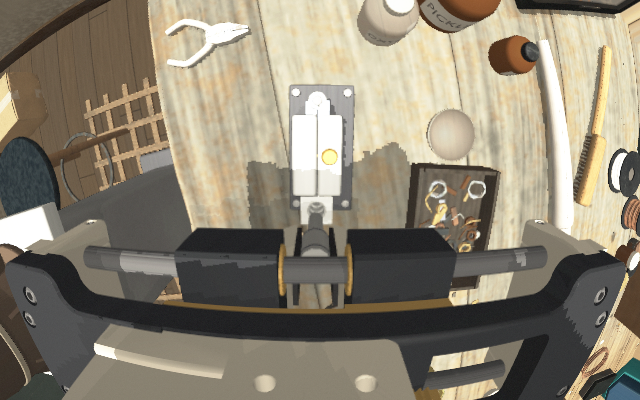

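Run:
```python
from h import *
np.set_printoptions(precision=4,suppress=True)
g=lambda u,v,z:at('scene',300+(u+.5)/5-.5,120+(v+.5)/5-.5,z)
print(g(378,291,.0648),g(379,320,.05))
a=cv2.imread('pics/w7.png');cv2.imwrite('pics/w7a.png',cv2.resize(a[180:260,270:370],None,fx=7,fy=7,interpolation=cv2.INTER_CUBIC))
a=cv2.imread('pics/s7.png');cv2.imwrite('pics/s7a.png',cv2.resize(a[180:400,300:440],None,fx=2.6,fy=2.6,interpolation=cv2.INTER_CUBIC))
```

```text
[0.5016 0.1093 0.0648] [0.5009 0.1084 0.05  ]
```

View pics/w7a.png

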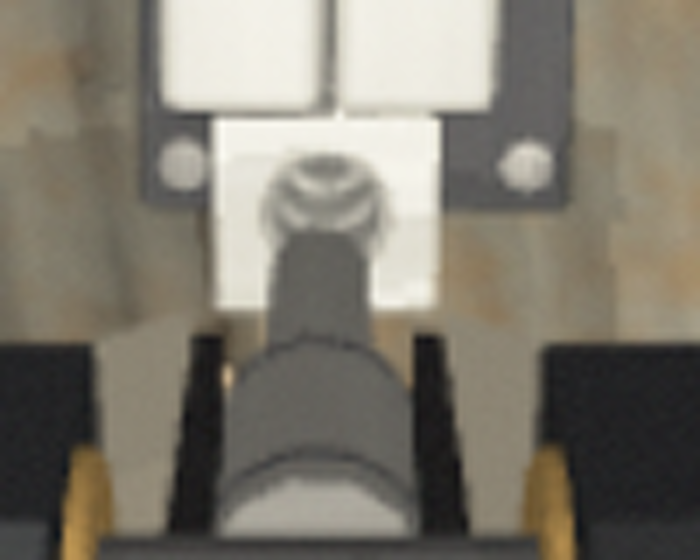

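View pics/s7a.png

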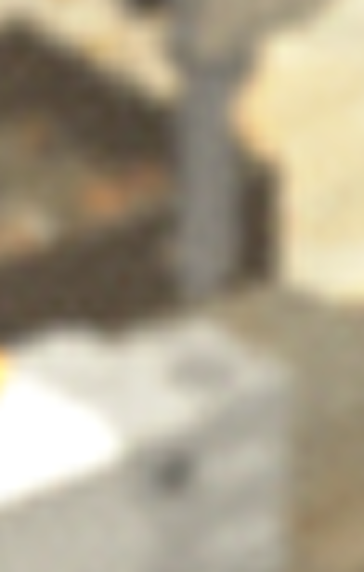

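Run:
```python
from h import *
np.set_printoptions(precision=4,suppress=True)
s=arm.observe();Rt=R.from_rotvec(s['ee_rot'])
g=lambda u,v,z:at('wrist',270+(u+.5)/7-.5,180+(v+.5)/7-.5,z,s)
h=g(325,204,.05);t=g(321,240,.0648);k=g(316,460,.107)
print(h,t,1e3*Rt.inv().apply(h-t))
for p in(h,t):print(1e3*Rt.inv().apply(p-s['position']))
```

```text
[0.5001 0.112  0.05  ] [0.4998 0.1129 0.0648] [-0.8763  0.4569 14.8001]
[ -1.6297   0.5137 244.1218]
[ -0.7534   0.0568 229.3217]
```

Pin and hole agree within 1 mm. I'll nudge and lower into the hole.

```bash
python3 -m pendant '[[[-0.5,0.3,4,0,0,0,0.9],[-0.8,0.4,9,0,0,0,0.9],[-0.8,0.4,13,0,0,0,0.9],[-0.8,0.4,16,0,0,0,0.9],[-0.8,0.4,19,0,0,0,0.9],[-0.8,0.4,22,0,0,0,0.9],[-0.8,0.4,25,0,0,0,0.9],[-0.8,0.4,25,0,0,0,0.9]]]'
python3 - <<'E'
from h import *
s=arm.observe();print(s['position'],s['force'],s['ft_torque'],s['width']*92)
a=get_image('wrist')[:,:,::-1];cv2.imwrite('pics/w8.png',cv2.resize(a[180:260,270:370],None,fx=6,fy=6,interpolation=cv2.INTER_CUBIC))
E
```

```text
clock: 13.82
position: [0.4997, 0.1125, 0.2685]
ee_rot: [-2.416, -2.008, 0.001]
force: [-0.4, 0.1, -0.3]
width: 0.163
[0.49971401 0.1124783  0.26849746] [-0.39285491  0.05058894 -0.30219225] [-0.08769671 -0.09243058  0.0501937 ] 14.970000207090797
```

View pics/w8.png

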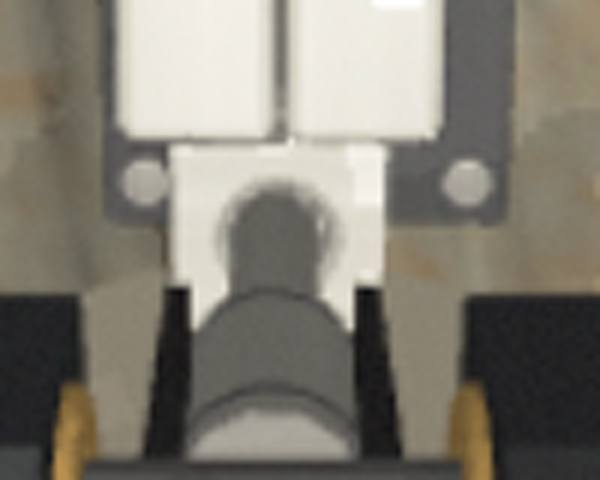

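The tip is in the hole with no contact force, so I'll continue down.

```bash
python3 -m pendant '[[[0,0.2,4,0,0,0,0.9],[0,0.2,8,0,0,0,0.9],[0,0.2,12,0,0,0,0.9],[0,0.2,15,0,0,0,0.9],[0,0.2,18,0,0,0,0.9],[0,0.2,21,0,0,0,0.9],[0,0.2,24,0,0,0,0.9],[0,0.2,27,0,0,0,0.9],[0,0.2,27,0,0,0,0.9]]]'
python3 - <<'E'
from h import *
s=arm.observe();print(s['position'],s['force'],s['ft_torque'],s['width']*92)
E
```

```text
clock: 15.0
position: [0.4999, 0.1124, 0.2415]
ee_rot: [-2.416, -2.008, 0.001]
force: [-0.9, 0.2, -1.3]
width: 0.159
[0.49988465 0.11243396 0.24149011] [-0.86355446  0.21492678 -1.32132469] [-0.00965503 -0.07155395 -0.0192045 ] 14.607355352849952
```

```bash
python3 -m pendant '[[[0,0,2,0,0,0,0.9],[0,0,3.5,0,0,0,0.9],[0,0,4.5,0,0,0,0.9],[0,0,5.5,0,0,0,0.9],[0,0,6,0,0,0,0.9],[0,0,6,0,0,0,0.9]]]'
python3 - <<'E'
from h import *
s=arm.observe();print(s['position'],s['force'],s['ft_torque'],s['width']*92)
a=get_image('wrist')[:,:,::-1];cv2.imwrite('pics/w9.png',cv2.resize(a[160:270,250:390],None,fx=5,fy=5,interpolation=cv2.INTER_CUBIC))
a=get_image('scene')[:,:,::-1];cv2.imwrite("pics/s9.png",cv2.resize(a[120:230,300:420],None,fx=5,fy=5,interpolation=cv2.INTER_CUBIC))
E
```

```text
clock: 15.75
position: [0.5, 0.1127, 0.2369]
ee_rot: [2.415, 2.007, 0.001]
force: [-4.5, -2.1, 17.0]
width: 0.162
[0.49998556 0.11269123 0.23689981] [-4.53115306 -2.09079869 17.03750733] [-0.41607176  1.07163426  0.0142417 ] 14.888161625111387
```

View pics/w9.png

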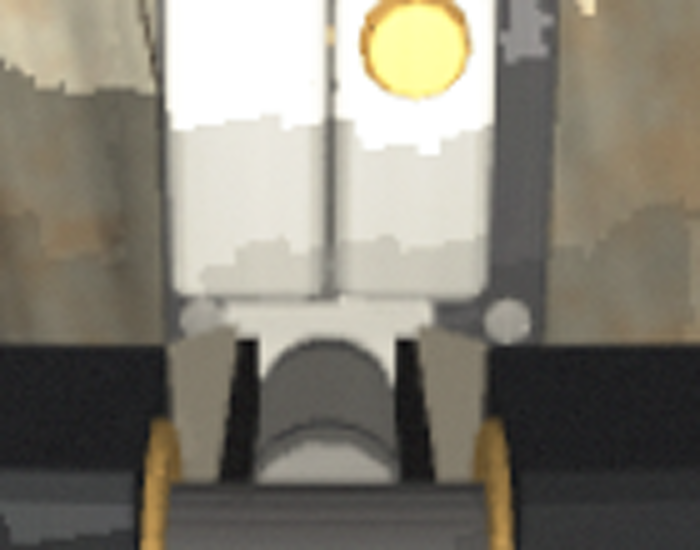

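View pics/s9.png

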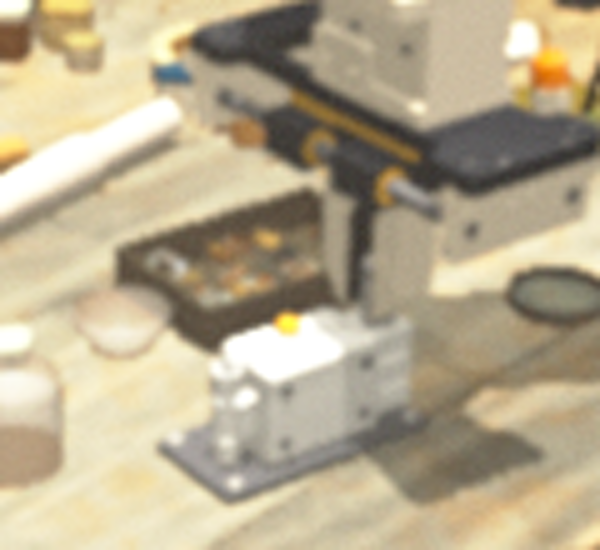

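Force is 17 N at the expected seat height, so the knob is on the lug. I'll release, lift clear and move over the blocks.

```bash
python3 -m pendant '[[[0,0,4,0,0,0,0.6],[0,0,4,0,0,0,0.3],[0,0,4,0,0,0,0.2],[0,0,4,0,0,0,0.2],[0,0,-10,0,0,0,0.2],[0,0,-30,0,0,0,0.2],[0,0,-50,0,0,0,0.2],[0,0,-65,0,0,0,0],[12,0,-65,0,0,0,-0.2],[28,0.5,-65,0,0,0,-0.4],[39.5,0.5,-65,0,0,0,-0.4],[39.5,0.5,-65,0,0,0,-0.4],[39.5,0.5,-65,0,0,0,-0.4]]]' 30
python3 - <<'E'
from h import *
s=arm.observe();print(s['position'],s['ee_rot'],s['force'],s['width']*92)
a=get_image('wrist')[:,:,::-1];cv2.imwrite('pics/w10.png',a)
a=get_image('scene')[:,:,::-1];cv2.imwrite("pics/s10.png",cv2.resize(a[120:230,300:420],None,fx=5,fy=5,interpolation=cv2.INTER_CUBIC))
E
```

```text
clock: 17.48
position: [0.5075, 0.1511, 0.3002]
ee_rot: [-2.416, -2.008, 0.002]
force: [-0.1, -0.8, 0.3]
width: 0.7
[0.50754876 0.15110721 0.30024431] [-2.41576482e+00 -2.00811653e+00  1.71099648e-03] [-0.09744995 -0.82874411  0.33523007] 64.40812880951547
```

View pics/w10.png

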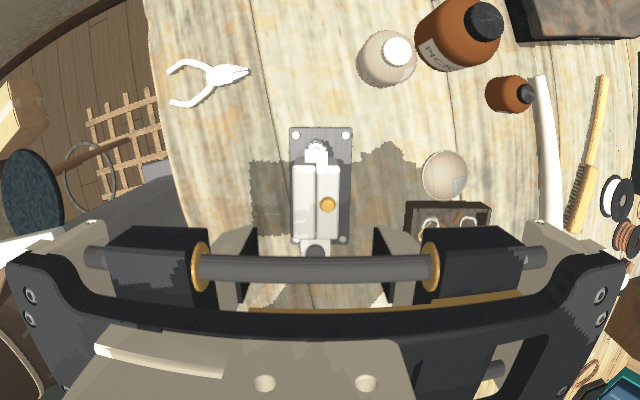

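View pics/s10.png

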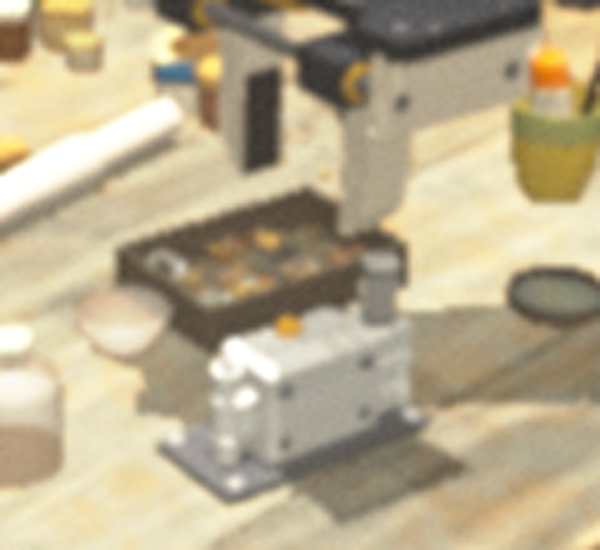

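The pin stands released with its knob on the top lug. Now I'll descend and pinch.

```bash
python3 -m pendant '[[[1,0.3,20,0,0,0,-0.4],[2,0.3,45,0,0,0,-0.4],[2,0.3,70,0,0,0,-0.4],[2,0.3,88,0,0,0,-0.4],[2,0.3,97,0,0,0,-0.4],[2,0.3,97,0,0,0,-0.4],[2,0.3,97,0,0,0,-0.1],[2,0.3,97,0,0,0,0.1],[2,0.3,97,0,0,0,0.3],[2,0.3,97,0,0,0,0.8],[2,0.3,97,0,0,0,0.8],[2,0.3,97,0,0,0,0.8],[2,0.3,97,0,0,0,0.8],[2,0.3,97,0,0,0,0.8]]]' 45
python3 - <<'E'
from h import *
s=arm.observe();print(s['position'],s['ee_rot'],s['force'],s['width']*92)
a=get_image('wrist')[:,:,::-1];cv2.imwrite('pics/w11.png',a)
a=get_image('scene')[:,:,::-1];cv2.imwrite("pics/s11.png",cv2.resize(a[120:270,220:420],None,fx=4,fy=4,interpolation=cv2.INTER_CUBIC))
E
```

```text
clock: 19.32
position: [0.5083, 0.1532, 0.2041]
ee_rot: [2.416, 2.008, 0.0]
force: [-2.2, -0.5, 6.2]
width: 0.386
[0.50830094 0.15316026 0.20405437] [2.41627343e+00 2.00756365e+00 3.02073587e-05] [-2.17132596 -0.52677971  6.18601671] 35.540675701860614
```

View pics/s11.png

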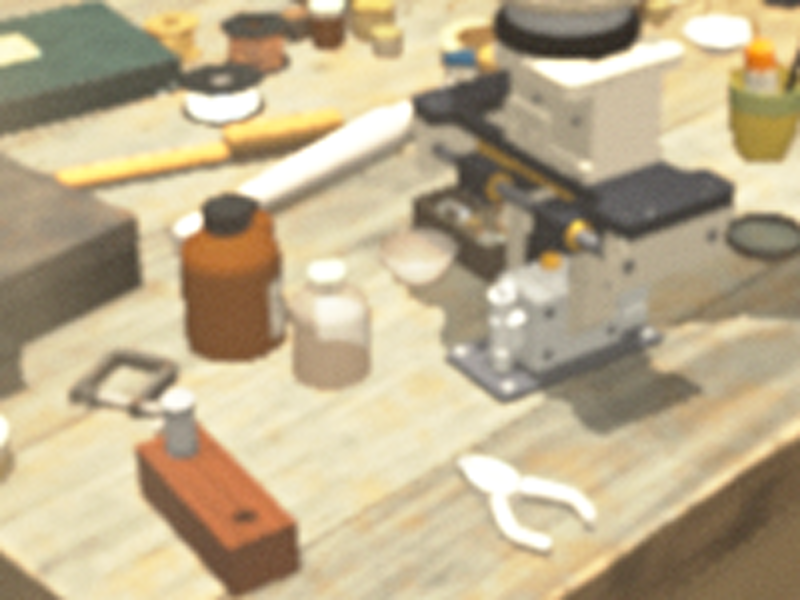

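View pics/w11.png

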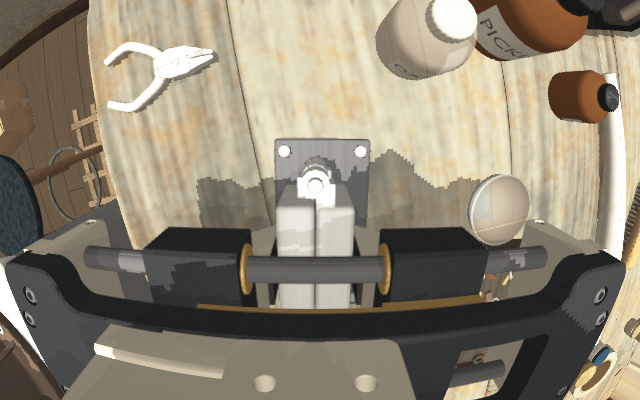

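The frame is pinched at 35.5 mm, the short pin is still standing and the pliers are unmoved. I'll do one hold check, look at the pot, then hand in.

```bash
python3 -m pendant '[[[0,0,0,0,0,0,0.8],[0,0,0,0,0,0,0.8],[0,0,0,0,0,0,0.8],[0,0,0,0,0,0,0.8]]]' 45
python3 - <<'E'
from h import *
a=get_image('top')[:,:,::-1];b=cv2.imread('pics/top0.png')
for n,r in dict(pot=(slice(143,172),slice(222,253)),pliers=(slice(238,285),slice(298,328)),short=(slice(190,210),slice(254,272))).items():print(n,cv2.absdiff(a[r].copy(),b[r].copy()).mean())
cv2.imwrite("pics/t12.png",a)
E
```

```text
clock: 19.92
position: [0.5083, 0.1531, 0.2041]
ee_rot: [2.416, 2.007, 0.0]
force: [-1.3, -0.8, 5.2]
width: 0.384
pot 12.374490174267704
pliers 13.303309692671395
short 11.426851851851852
```

View pics/t12.png

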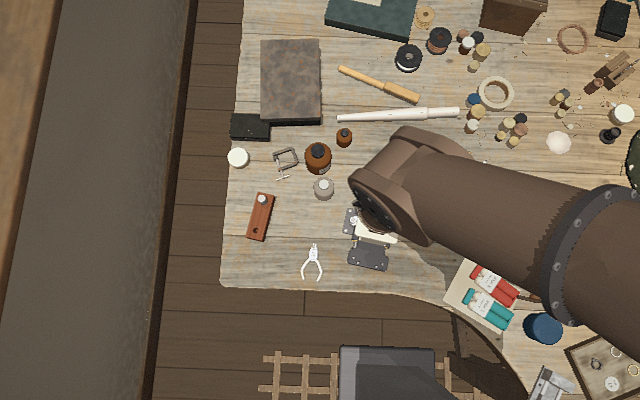

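The pot (238,157), pliers (312,262) and short pin (262,198) are where they were at the start. The pixel differences are an even brightness change across all three.

```bash
python3 -c "
from h import *
print(arm.sign_off())"
```

```text
the job is handed in; nothing more can be done
None
```

The job is handed in at about 20 s on the clock. The mould frame is shut, the long pin is down through the lugs with its knob on the top lug, and the gripper is still pinching the two halves with 45 N.

- **Closing:** I swung the front half shut between the fingers. The opening read 35.7 mm, against 36 mm for the shut frame, and the lug holes looked lined up.
- **Pin:** The pin went in with almost no side force. It stopped at the expected height with 17 N of push. After I let go, the scene picture showed it upright with its knob on the lug.
- **Final hold:** The opening stayed at about 35.4 mm and the wrist force at about 5 N over the last half second. The gripper hides the pin in this pose, so I did not see the knob again after pinching.
- **Surroundings:** By eye, the short pin, pliers and white-lidded pot are where they started. An image comparison of those areas showed differences of 11 to 13 grey levels. I put that down to a brightness change, so it does not confirm this by itself.

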